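Shut the bur cabinet

ROBOT

A 6-joint arm with a two-finger parallel gripper is mounted at the origin on the work surface. World frame = base frame: x ahead of the robot, y to its left, z up, the work surface at z = 0. Lengths are in mm, angles in rad, forces in N, time in s.
With the tool pointing down it reaches from about 325 to 750 mm from the base axis. Payload 7.6 kg.
Tool frame: the origin (TCP) lies at the very end of the fingers, on their centre line; the grasp point (between the pads) lies 19 mm behind it; z points along the fingers, y is the line along which they close (so a half turn about z gives the same grasp; the last joint's range is limited). The gripper opens to 85 mm and grips with 20 to 120 N. Pads are 22 mm wide; open, the fingers measure 114 mm over their backs; the gripper's body (76 mm by 85 mm) begins 54 mm behind the grasp point. The pads swing forward as they close: fully open they stand 13 mm farther back than shut.
Start: joints at [1.042, 0.052, 1.401, -0, 1.689, -0.07], TCP at [232.496, 470.735, 231.323] pointing down, gripper open.
Joint ranges: [-2.9, 2.9], [-0.91, 2.17], [0.12, 2.37], [-1.06, 4.2], [0.26, 2.73], [-2.93, 2.93]. Speed limits (rad/s): [2.57, 2.57, 3.01, 3.14, 3.14, 3.14].

INTERFACE

Orientations are given as a 3x3 rotation matrix whose columns are the frame's x, y, z axes.
In Python, from rig import observe, get_image, camera_info, hand_in, silhouettes, landmark_of gives the robot as it stands.
- The arm moves only by the tool send_rows, never from a script. Its argument "series" is a list of rows, each a list of 3 entries, a list of its own where there are three numbers: the finger opening in cm, from 0 to 8.54, then the shift along the tool's x, y, z in cm, then the turn, a rotation vector about the tool's x, y, z in rad. A call has exactly 10 rows; each row shifts and turns the commanded pose from where the row before left it, along the tool's axes as they then stand; what a row does not reach is not made up. A row lasts 1/12 s, in which the tool goes at most 41.7 mm and 7.16 degrees, less where a joint would pass 70% of its speed; a pose out of reach is approached as far as the arm can. A call with a gripper value outside its range is refused whole. The fingers move at their own pace and stop on an object; "grip_force" is the grip in N (left out, the last holds). Time passes only in rows, so rows that do not move let the fingers close, or fill a call up. It gives the time, the measured TCP pose, the force, the opening and the grip force at its end, in the units of the state.
- observe(): the state, without advancing time (a new reading comes with each control period).
- get_image(name): name is "side" or "top" or "wrist"; returns the picture (384x512x3 uint8, red, green, blue); there is no depth.
- camera_info(name): a dict with "mtx" (3x3 intrinsics, pixels), "D" ([k1, k2, p1, p2, k3] as OpenCV has them; the pictures are not rectified), "position" and "rotation" of the camera in the world; the wrist camera has in their place "tool_from_camera" (4x4, takes a point from camera to tool coordinates, whose origin is the TCP and whose axes are the flange's). Camera axes: x right, y up, looking along -z (the intrinsics and any distortion apply to the point x, -y, -z); pixel columns grow to the right and rows downward; lengths in mm; the calibration is good to about 2 mm. A picture is of the moment at which its call begins: read the wrist's pose just before it. camera_info takes no time and is no camera call.
- hand_in(): hands the job in; it is judged then, once.
Trained networks look in the newest picture that a camera, given by its name, has taken for a name from the list of things; names that differ only in an ending like _2 or _b are one class to them, and where a whole thing is asked for, a point or a joint stands for the part that bears it (a point fixed in the world has none). Each returns a list of dicts, best first, with "p" (0 to 1); they miss things now and then, are a little off and sometimes report something else, mostly with a low value. They report only what shows in the picture. A call takes as long as a camera call.
- silhouettes(camera, query): "mask" (384x512 bool, what is visible of it) and "at" ([column, row] in pixels, amid what is visible of it).
- landmark_of(camera, query): "at" ([column, row] in pixels: a listed point, or the origin of a listed thing).
The state is a dict: "time_s": time; "q": joint angles; "dq": joint speeds; "joint_efforts": joint torques, N m; "position": TCP position; "ee_rot": TCP orientation; "force": force on the tool from outside, world axes, zero at the start; "moment": the same for the moment, N m; "grip_width": finger opening in mm; "grasp_force": force on a finger pad.
Only numpy, scipy, OpenCV 4.12 (cv2) and the standard library are available. Lean on these libraries where they do the work, as an engineer would, in place of code of your own. Each camera call takes 0.05 s, during which the arm holds its last target. There are 200 camera calls.

TASK

Close up the small grey bur cabinet on the bench: push its pulled-out drawer fully home until it snaps in, then swing the cabinet's door shut until it snaps onto its catch and sits flush. The cabinet stands loose and slips back a little to a stop as you push; both catches are stiff near the end, so push firmly, but do not slam or force anything, and leave everything else on the bench and on top of the cabinet where it stands.

Things in the scene. Friction and masses are not known exactly. Their poses are not given: they have to be found in the camera images.
- cabinet: Grey cabinet. Origin: centre of underside; own -x is its front, +y its left (hinge side), z up. Not screwed down: pushed with over 5 N it slips back (own +x), 7 to 35 mm, to a rear stop. Shell x -90..90, y -100..100. Top board z 252..270 overhangs to x -147, y +-110: under it only a tilted tool reaches the shut door or home drawer. In it, a fixed shelf z 118..128, x from -70
- cab_door (a joint): Door angle (rad): 0 = shut and seated, grows opening outward, max 1.75. Grey panel 198 wide, z 15..245, 12 thick, hinged at the left (+y) front edge; shut, its outer face is at cabinet x -102, y 99..-99. Steel pull tab 12 x 12 x 50 on the outer face at the free edge, z 180..230. A sprung catch resists over the last 0.07 rad (about 12 N on the outer half) until 3 mm from shut, then it snaps to 0
- door_hinge (a point): Point on the hinge line, which is vertical, at the outer face of the door: cabinet (-102, 100, 130). Its axes turn with the door: own -y points along the door from hinge to free edge, -x out of its outer face
- door_edge (a point): Point on the door's outer face at the free edge, z 130, 199 from the hinge line. Its axes turn with the door: -x points out of the outer face
- cab_drawer (a joint): How far the drawer is pulled out (m): 0 = home and seated, at most 0.09. It slides along the cabinet's x. A sprung roller detent resists over the last 12 mm, with about 11 N, until the drawer is within 3 mm of home, when it snaps in to 0
- drawer_face (a point): Centre of the drawer's flat grey front (172 wide, 84 high, z 17 to 101), at z 66; moves with the drawer, own -x points out of the front. At home the front lies at cabinet x = -70, i.e. 20 behind the front edge of the shell. A pull lip 100 wide stands out 10 along its lower edge (z 20 to 28)
- jar_a: Bystander: clear screw jar, 48 across, 65 high, stands on the cabinet's top board. Origin: centre of its underside
- jar_b: Bystander: amber bottle, 42 across, 85 high, stands on the cabinet's top board. Origin: centre of its underside
- cup: Bystander: clear plastic cup, 74 across the rim, 95 high, stands in front of the cabinet beyond the door's sweep. Origin: centre of its underside
- wax_pot: Bystander: round metal pot, 48 across, 38 high, stands beside the cabinet's hinge-side wall. Origin: centre of its underside
- handpiece: Bystander: grinding handpiece, 130 long, 22 thick, lying on the bench. Origin: on the bench below the joint of grip and metal nose, which points along its own x
- phone: Bystander: white phone, 150 x 72 x 9, lying on the bench. Origin: centre of its underside
- glass_dish: Bystander: glass bowl, 110 across the rim, 40 high. Origin: centre of its underside

How it is judged:
By the outcome, as a careful person would: the job done as asked, in the order asked, and still so for the second after the job is handed in, with the robot touching nothing.
It also fails if it takes over 67 s, if anything falls off the work surface, if the arm or the gripper's body presses on something with over 40 N, if the wrist force passes 120 N, or if a joint passes its speed limit or range.

## Working session

There is one attempt and no reset: what is moved stays moved. The work goes in short steps, Python scripts to look and compute and a tool call to move; the robot and the scene stay as the last step left them, time stands still between calls to the robot, and variables do not carry over. Pictures are saved under pics/ and viewed, at most 10 in all, crops included, and the job is handed in when it is done.

Besides the shell and the picture viewer there is one more tool, called after ">>>" as name(argument=value, ...), one argument or row to a line, values as JSON. send_rows: Moves the arm, as the interface text tells. Its arguments: {"type":"object","properties":{"series":{"type":"array","items":{"type":"array"}},"grip_force":{"type":"number"}},"required":["series"]}

```bash
ls; mkdir -p pics
cat > h.py <<'E'
import numpy as np, cv2
from rig import *
def cam(n):
    c=camera_info(n); return np.array(c["mtx"],float),np.array(c["D"],float),np.array(c["position"],float),np.array(c["rotation"],float)
def ray(n,uv):
    K,D,p,R=cam(n)
    x,y=cv2.undistortPoints(np.array([[uv]],float),K,D)[0,0]
    d=R@np.array([x,-y,-1.]); return p,d/np.linalg.norm(d)
def proj(n,P):
    K,D,p,R=cam(n); q=(np.atleast_2d(P)-p)@R; q=q*[1,-1,-1]
    return cv2.projectPoints(q,np.zeros(3),np.zeros(3),K,D)[0][:,0]
def tri(a,ua,b,ub):
    p,d=ray(a,ua);q,e=ray(b,ub)
    s=np.linalg.lstsq(np.c_[d,-e],q-p,rcond=None)[0]
    A=p+s[0]*d;B=q+s[1]*e; return (A+B)/2,np.linalg.norm(A-B)
def onz(n,uv,z):
    p,d=ray(n,uv); return p+d*(z-p[2])/d[2]
E
python3 - <<'E'
from h import *
for n in ("side","top"):
    im=get_image(n); cv2.imwrite(f"pics/{n}0.png",im[:,:,::-1])
    print(n,np.round(cam(n)[2]),np.round(cam(n)[3],2).tolist())
    for k in ["cabinet","door_hinge","door_edge","drawer_face","jar_a","jar_b","cup","wax_pot","handpiece","phone","glass_dish"]:
        print(n,k,[(np.round(r["at"],1).tolist(),round(r["p"],2)) for r in landmark_of(n,k)[:3]])
s=observe();print(s["time_s"],s["position"],np.round(s["ee_rot"],3).tolist(),s["force"],s["grip_width"])
E
```

```text
pics
side [ 566.  304. 1453.] [[-1.0, 0.0, -0.01], [-0.0, -0.95, 0.31], [-0.01, 0.31, 0.95]]
side cabinet [([277.2, 130.2], 0.61)]
side door_hinge []
side door_edge [([266.4, 193.3], 0.88)]
side drawer_face []
side jar_a [([226.7, 308.3], 0.58)]
side jar_b [([226.7, 308.3], 0.58)]
side cup [([217.9, 197.0], 0.87)]
side wax_pot [([304.7, 306.8], 0.78), ([227.0, 309.9], 0.75)]
side handpiece [([276.6, 132.5], 0.64), ([262.5, 308.5], 0.59)]
side phone [([209.3, 153.2], 0.93)]
side glass_dish []
top [ 388. -120. 1303.] [[-0.01, 0.98, -0.19], [-1.0, -0.01, 0.0], [0.0, 0.19, 0.98]]
top cabinet []
top door_hinge [([187.3, 217.2], 0.89), ([193.0, 185.7], 0.42)]
top door_edge [([252.7, 199.7], 0.55)]
top drawer_face [([192.2, 187.5], 0.62)]
top jar_a [([134.3, 196.4], 0.7), ([132.1, 164.5], 0.69), ([325.0, 221.6], 0.65)]
top jar_b [([134.3, 196.4], 0.7), ([132.1, 164.5], 0.69), ([325.0, 221.6], 0.65)]
top cup [([260.5, 163.5], 0.77)]
top wax_pot [([164.3, 241.3], 0.48)]
top handpiece [([327.2, 220.7], 0.7), ([382.6, 226.4], 0.27)]
top phone [([308.8, 155.6], 0.92)]
top glass_dish [([379.3, 227.2], 0.59)]
1.2 [232.49385449 470.73036495 231.3368829 ] [[-0.897, 0.443, 0.0], [0.443, 0.897, 0.0], [-0.0, 0.0, -1.0]] [-0.74245706 -0.16438784  1.12408914] 85.30466404539084
```

```bash
python3 -c "
import cv2
for n in('side','top'):
    im=cv2.imread(f'pics/{n}0.png'); cv2.imwrite(f'pics/{n}0b.png',cv2.resize(im[90:340,110:440] if n=='top' else im[80:350,140:400],(0,0),fx=2.2,fy=2.2,interpolation=cv2.INTER_CUBIC))"
```

```text
(no output)
```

View pics/side0b.png

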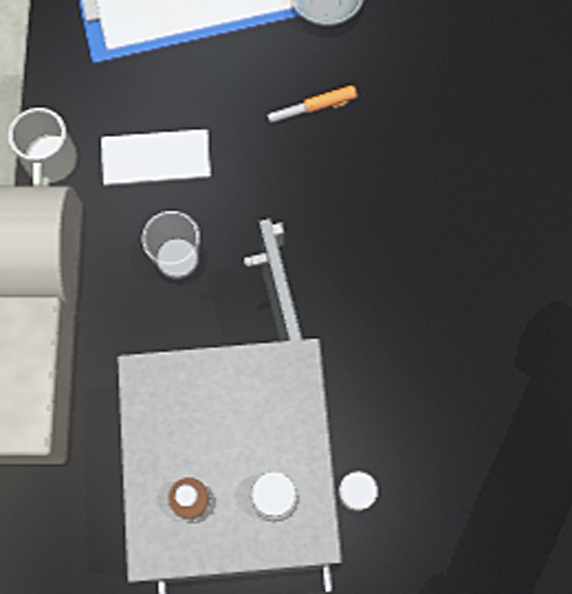

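View pics/top0b.png

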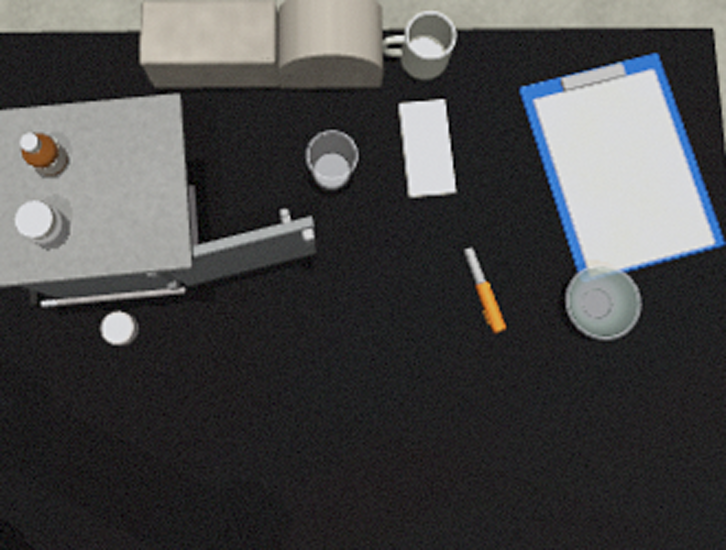

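The side picture shows the cabinet front facing world −y. Its top board corners are at about crop (118,355), (319,339), (341,563) and (128,581). The door stands open on the robot's side, and the cup, phone and handpiece are in front. The top picture agrees, and also shows the drawer front peeking out under the board at about crop (193,215).

```bash
cat >> h.py <<'E'
def W(pose,P):
    x,y,a=pose; c,s=np.cos(a),np.sin(a); P=np.atleast_2d(P)
    return np.c_[x+c*P[:,0]-s*P[:,1], y+s*P[:,0]+c*P[:,1], P[:,2]]
E
python3 - <<'E'
from h import *
from scipy.optimize import least_squares
S=np.array([[118,355],[319,339],[341,563],[128,581]])/2.2+[140,80]
T=np.array([[180,95],[191,267]])/2.2+[110,90]
def f(v):
    b=v[3]
    C=np.array([[-147,-110,270],[-147,110,270],[b,110,270],[b,-110,270]],float)
    Wc=W(v[:3],C); return np.r_[(proj("side",Wc)-S).ravel(),(proj("top",Wc[:2])-T).ravel()]
r=least_squares(f,[550,500,1.55,90]);print(np.round(r.x,3),np.round(r.fun,1))
pose=r.x[:3]
# door: top corner & tab
sd=np.array([[267,219],[245,261],[279,229]])/2.2+[140,80]
td=np.array([[313,217],[285,214],[308,235]])/2.2+[110,90]
for a,b in zip(sd[[0]],td[[0]]): print("door edge top",tri("side",a,"top",b))
print(tri("side",sd[1],"top",td[1]),tri("side",sd[2],"top",td[2]))
Hs=W(pose,[-102,100,245])[0]; print("hinge",Hs)
for th in (1.3,1.4,1.5,1.6):
    p=[-102-199*np.sin(th),100-199*np.cos(th),245]; p2=p[:2]+[130]
    print(th,W(pose,p),proj("side",W(pose,p))*1,proj("top",W(pose,p)), proj("side",W(pose,p2)),proj("top",W(pose,p2)))
print(sd,td)
for d in (0.03,.05,.07,.09):
    p=W(pose,[[-70-d*1000,86,101],[-70-d*1000,-86,101]]); print(d,proj("top",p).round(1).tolist(),proj("side",p).round(1).tolist())
for k,z in [("cup",0),("wax_pot",0),("phone",0)]:
  for n in("side","top"):
    l=landmark_of(n,k)
    if l: print(k,n,onz(n,l[0]["at"],z).round())
m=silhouettes("top","drawer_face");print([ (x["p"],x["at"],np.where(x["mask"])[1].max(), np.where(x["mask"])[1].min(),np.where(x["mask"])[0].min(),np.where(x["mask"])[0].max()) for x in m])
E
```

```text
[623.592 195.52    1.656  91.522] [ 0.4 -0.5 -0.  -0.7 -0.1 -0.   0.   0.  -0.7 -0.5 -0.6  0.2]
door edge top (array([ 588.11616605, -107.30008764,  247.52853479]), np.float64(7.711618622974558))
(array([610.02417136, -72.26859296, 184.76052866]), np.float64(4.196468703720447)) (array([ 571.98884681, -101.75884106,  223.26323281]), np.float64(2.458995645784094))
hinge [532.66437918  85.35587494 245.        ]
1.3 [[ 602.07154867 -101.14786449  245.        ]] [[254.56519883 181.4241427 ]] [[249.40399603 185.10549125]] [[255.68557759 194.6189236 ]] [[250.12108536 192.62422273]]
1.4 [[ 583.10549639 -107.14527751  245.        ]] [[262.01113379 179.20365229]] [[251.61878059 191.86978168]] [[262.54231705 192.55769965]] [[252.12764784 198.76849303]]
1.5 [[ 563.63545315 -111.21928264  245.        ]] [[269.63416689 177.70054516]] [[253.14551024 198.86650142]] [[269.56363578 191.1625775 ]] [[253.51047276 205.11971534]]
1.6 [[ 543.85595717 -113.32917377  245.        ]] [[277.36831854 176.92589515]] [[253.96208867 206.02921554]] [[276.68800501 190.4441314 ]] [[254.25014569 211.61725004]]
[[261.36363636 179.54545455]
 [251.36363636 198.63636364]
 [266.81818182 184.09090909]] [[252.27272727 188.63636364]
 [239.54545455 187.27272727]
 [250.         196.81818182]]
0.03 [[188.9, 212.5], [185.6, 158.8]] [[275.9, 264.7], [212.5, 270.0]]
0.05 [[195.3, 211.9], [191.9, 158.2]] [[275.2, 257.4], [212.1, 262.7]]
0.07 [[201.8, 211.3], [198.2, 157.7]] [[274.6, 250.2], [211.7, 255.4]]
0.09 [[208.3, 210.7], [204.5, 157.1]] [[273.9, 243.0], [211.4, 248.1]]
cup side [ 720. -133.    0.]
cup top [ 727. -135.    0.]
wax_pot side [464. 192.   0.]
wax_pot top [465. 185.   0.]
phone side [ 752. -276.    0.]
phone top [ 754. -301.    0.]
[(0.27, [222.9, 204.2], np.int64(253), np.int64(189), np.int64(185), np.int64(219))]
```

>>> send_rows(
  series=[
    [0,[-1.5,-1.2,-2.1],[0,0,0]],
    [0,[-1.5,-1.2,-2.1],[0,0,0]],
    [0,[-1.5,-1.2,-2.1],[0,0,0]],
    [0,[-1.5,-1.2,-2.1],[0,0,0]],
    [0,[-1.5,-1.2,-2.1],[0,0,0]],
    [0,[-1.5,-1.2,-2.1],[0,0,0]],
    [0,[-1.5,-1.2,-2.1],[0,0,0]],
    [0,[-1.5,-1.2,-2.1],[0,0,0]],
    [0,[0,0,0],[0,0,0.1]],
    [0,[0,0,0],[0.1,0.1,0]],
  ],
  grip_force=40,
)

```text
time_s: 2.38
position: [296.2, 330.7, 403.6]
ee_rot: [[-0.841, 0.529, -0.115], [0.534, 0.845, -0.022], [0.085, -0.08, -0.993]]
force: [-1.3, 1.4, -0.4]
grip_width: 0.2
grasp_force: 0.0
```

```bash
cat >> h.py <<'E'
import json
def log():
    s=observe(); open("log.jsonl","a").write(json.dumps([list(map(float,s["q"])),list(map(float,s["position"])),np.array(s["ee_rot"]).tolist()])+"\n")
    return s
E
python3 - <<'E'
from h import *
s=log();print(s["time_s"],np.round(s["q"],3),np.round(s["position"],1),np.round(s["ee_rot"],3).tolist(),s["force"],s["grip_width"])
print(np.round(camera_info("wrist")["tool_from_camera"],2).tolist())
E
```

```text
2.3833 [ 0.72  -0.066  1.18   0.07   2.128 -0.255] [296.2 330.7 403.6] [[-0.841, 0.529, -0.115], [0.534, 0.845, -0.022], [0.085, -0.08, -0.993]] [-1.30721787  1.4032541  -0.37743411] 0.2051635816465952
[[-0.0, 0.95, 0.31, 80.7], [1.0, 0.0, -0.0, 0.91], [-0.0, 0.31, -0.95, -141.94], [0.0, 0.0, 0.0, 1.0]]
```

```bash
cat >> h.py <<'E'
from scipy.linalg import logm,expm
from scipy.spatial.transform import Rotation as Ro
POSE=[623.6,195.5,1.656]
def Tm(R,p):
    M=np.eye(4);M[:3,:3]=R;M[:3,3]=p;return M
def now():
    s=observe(); return Tm(np.array(s["ee_rot"]),s["position"])
def tool(t,xdir,cx,cy,z,yaw=0,pose=POSE):
    """tilt t from vertical toward cabinet +x (plus yaw); xdir +1: tool x toward cab -y"""
    a=pose[2]+yaw; f=np.array([np.cos(a),np.sin(a),0]); r=np.array([np.sin(a),-np.cos(a),0])*xdir
    zz=f*np.sin(t)-np.array([0,0,np.cos(t)]); return Tm(np.c_[r,np.cross(zz,r),zz],W(pose,[cx,cy,z])[0])
def rows(T1,N,T0=None):
    T0=now() if T0 is None else T0
    M=expm(np.real(logm(np.linalg.inv(T0)@T1))/N); v=np.round(M[:3,3]/10,2); w=np.round(Ro.from_matrix(M[:3,:3]).as_rotvec(),3)
    m=Tm(Ro.from_rotvec(w).as_matrix(),v*10); P=[T0]
    for i in range(N): P.append(P[-1]@m)
    print("row",v.tolist(),w.tolist(),"N",N,"mid",P[N//2][:3,3].round(),"end",P[-1][:3,3].round(1)); return P
def fk(q,v):
    a1,o,d1,L2,a3,L4,d6,o4=v
    Y=lambda a:Ro.from_euler("y",a); Z=lambda a:Ro.from_euler("z",a)
    R=Z(q[0]); p=R.apply([a1,o,d1]); R=R*Y(q[1]); p=p+R.apply([0,0,L2]); R=R*Y(q[2]); p=p+R.apply([a3,o4,L4]); w=p
    R=R*Z(q[3])*Y(q[4]); p=p+R.apply([0,0,d6]); R=R*Z(q[5]); return p,R.as_matrix(),w
E
python3 - <<'E'
from h import *
q0=[1.042,.052,1.401,0,1.689,-.07]
for q in (q0,json.loads(open("log.jsonl").readlines()[0])[0]):
    print(fk(q,[0,0,300,300,0,300,200,0])[1].round(3).tolist())
T=tool(0,1,-520,0,420); print(T.round(2).tolist()); rows(T,10); rows(T,20)
E
```

```text
[[-0.443, -0.897, -0.0], [-0.897, 0.443, -0.0], [0.0, 0.0, -1.0]]
[[-0.529, -0.841, -0.115], [-0.845, 0.534, -0.022], [0.08, 0.085, -0.993]]
[[1.0, 0.09, -0.0, 667.85], [0.09, -1.0, 0.0, -322.61], [0.0, -0.0, -1.0, 420.0], [0.0, 0.0, 0.0, 1.0]]
row [-7.95, 5.79, -0.76] [-0.014, 0.006, 0.249] N 10 mid [717. 137. 395.] end [ 667.9 -322.6  421.3]
row [-3.79, 3.15, -0.38] [-0.007, 0.003, 0.125] N 20 mid [717. 137. 396.] end [ 665.  -322.4  422.5]
```

Run:
```python
from h import *
T=now(); T[:3,3]=[440,-60,415]; P=rows(T,10)
```

```text
row [-3.29, -2.55, -0.19] [-0.0, 0.0, -0.0] N 10 mid [368. 135. 409.] end [440.3 -60.1 414.8]
```

>>> send_rows(
  series=[
    [0,[-3.29,-2.55,-0.19],[0,0,0]],
    [0,[-3.29,-2.55,-0.19],[0,0,0]],
    [0,[-3.29,-2.55,-0.19],[0,0,0]],
    [0,[-3.29,-2.55,-0.19],[0,0,0]],
    [0,[-3.29,-2.55,-0.19],[0,0,0]],
    [0,[-3.29,-2.55,-0.19],[0,0,0]],
    [0,[-3.29,-2.55,-0.19],[0,0,0]],
    [0,[-3.29,-2.55,-0.19],[0,0,0]],
    [0,[-3.29,-2.55,-0.19],[0,0,0]],
    [0,[-3.29,-2.55,-0.19],[0,0,0]],
  ],
)

```text
time_s: 3.22
position: [443.4, -60.8, 411.9]
ee_rot: [[-0.843, 0.525, -0.121], [0.532, 0.847, -0.028], [0.088, -0.088, -0.992]]
force: [0.7, 1.1, -0.4]
grip_width: 0.2
grasp_force: 0.0
```

Run:
```python
from h import *
from scipy.optimize import least_squares
s=log();print(np.round(s["q"],3),np.round(s["position"],1),s["time_s"])
L=[json.loads(l) for l in open("log.jsonl")]
D=[([1.042,.052,1.401,0,1.689,-.07],[232.496,470.735,231.323])]+[(l[0],l[1]) for l in L]
f=lambda v:np.concatenate([fk(q,v)[0]-p for q,p in D]+[1e-4*(v-[0,40,300,300,0,300,240,0])])
r=least_squares(f,[0,40,300,300,0,300,240,0]);print(r.x.round(1),r.fun[:3*len(D)].round(1))
T=tool(0,1,-420,0,415); T[:3,3]=s["position"];T[0,3]+=60;T[1,3]-=40;rows(T,20)
```

```text
[-0.187 -0.033  1.132 -0.06   2.156 -1.23 ] [443.4 -60.8 411.9] 3.2167
[3.000e-01 3.680e+01 2.059e+02 3.532e+02 1.059e+02 4.962e+02 2.804e+02
 1.000e-01] [-0.1  0.1 -0.   0.  -0.   0.  -0.  -0.1 -0. ]
row [-0.19, 0.43, -0.03] [-0.007, 0.004, 0.125] N 20 mid [487. -59. 410.] end [ 502.6 -100.9  410.9]
```

```bash
cat >> h.py <<'E'
from scipy.optimize import least_squares
V=np.array([0.3,36.8,205.9,353.2,105.9,496.2,280.4,.1])
LO=np.array([-2.9,-.91,.12,-1.06,.26,-2.93]);HI=np.array([2.9,2.17,2.37,4.2,2.73,2.93])
RT=Ro.from_euler("z",np.pi/2).as_matrix()
def ik(T,q0):
    def f(q):
        p,R,_=fk(q,V); return np.r_[(p-T[:3,3])/100,(Ro.from_matrix((R@RT).T@T[:3,:3])).as_rotvec()]
    r=least_squares(f,np.clip(q0,LO+.01,HI-.01),bounds=(LO,HI)); return r.x,np.linalg.norm(r.fun)
def arm(q):
    """elbow, forearm corner and wrist points"""
    R=Ro.from_euler("z",q[0]);p=R.apply([V[0],V[1],V[2]]);R=R*Ro.from_euler("y",q[1]);e=p+R.apply([0,0,V[3]]);R=R*Ro.from_euler("y",q[2]);c=e+R.apply([V[4],0,0]);return e,c,c+R.apply([0,0,V[5]])
E
python3 - <<'E'
from h import *
q0=observe()["q"]
for t in (.6,.7,.8,.9):
  for xd in (1,-1):
    for cx,z in ((-190,70),(-35,70)):
        best=None
        for g in ([.0,.4,1.3,1,1.2,0],[0,.4,1.3,-.8,1.2,0],[-.1,.6,1.5,1.5,.8,1.5]):
            q,e=ik(tool(t,xd,cx,-5,z),g)
            if best is None or e<best[1]: best=(q,e)
        q,e=best; E,C,w=arm(q); u=(w-C)/np.linalg.norm(w-C)
        # forearm axis height where it crosses the door line x~560
        k=(w[0]-560)/u[0]; 
        print(t,xd,cx,q.round(2),round(e,3),"wrist",w.round(),"forearm@560",(w-k*u).round())
E
```

```text
0.6 1 -190 [-0.28  0.62  1.13  0.56  1.62  1.17] 0.0 wrist [ 658. -151.  301.] forearm@560 [ 560. -123.  320.]
0.6 1 -35 [-0.05  0.54  1.25  0.6   1.47  1.34] 0.0 wrist [645.   3. 301.] forearm@560 [560.   8. 320.]
0.6 -1 -190 [-0.28  0.62  1.13  0.56  1.62 -1.97] 0.0 wrist [ 658. -151.  301.] forearm@560 [ 560. -123.  320.]
0.6 -1 -35 [-0.05  0.54  1.25  0.6   1.47 -1.8 ] 0.0 wrist [645.   3. 301.] forearm@560 [560.   8. 320.]
0.7 1 -190 [-0.31  0.66  1.11  0.64  1.66  1.14] 0.0 wrist [ 660. -173.  284.] forearm@560 [ 560. -141.  306.]
0.7 1 -35 [-0.09  0.56  1.25  0.69  1.5   1.29] 0.0 wrist [647. -19. 284.] forearm@560 [560. -12. 306.]
0.7 -1 -190 [-0.31  0.66  1.11  0.64  1.66 -2.  ] 0.0 wrist [ 660. -173.  284.] forearm@560 [ 560. -141.  306.]
0.7 -1 -35 [-0.09  0.56  1.25  0.69  1.5  -1.85] 0.0 wrist [647. -19. 284.] forearm@560 [560. -12. 306.]
0.8 1 -190 [-0.34  0.7   1.09  0.72  1.71  1.12] 0.0 wrist [ 662. -194.  265.] forearm@560 [ 560. -158.  289.]
0.8 1 -35 [-0.12  0.59  1.24  0.78  1.53  1.24] 0.0 wrist [649. -39. 265.] forearm@560 [560. -29. 290.]
0.8 -1 -190 [-0.34  0.7   1.09  0.72  1.71 -2.03] 0.0 wrist [ 662. -194.  265.] forearm@560 [ 560. -158.  289.]
0.8 -1 -35 [-0.12  0.59  1.24  0.78  1.53 -1.9 ] 0.0 wrist [649. -39. 265.] forearm@560 [560. -29. 290.]
0.9 1 -190 [-0.36  0.74  1.07  0.8   1.75  1.1 ] 0.0 wrist [ 663. -212.  244.] forearm@560 [ 560. -173.  272.]
0.9 1 -35 [-0.15  0.63  1.24  0.87  1.56  1.2 ] 0.0 wrist [650. -58. 244.] forearm@560 [560. -45. 272.]
0.9 -1 -190 [-0.36  0.74  1.07  0.8   1.75 -2.04] 0.0 wrist [ 663. -212.  244.] forearm@560 [ 560. -173.  272.]
0.9 -1 -35 [-0.15  0.63  1.24  0.87  1.56 -1.95] 0.0 wrist [650. -58. 244.] forearm@560 [560. -45. 272.]
```

>>> send_rows(
  series=[
    [0,[-0.2,0.4,0],[-0.007,0.004,0.124]],
    [0,[-0.2,0.4,0],[-0.007,0.004,0.124]],
    [0,[-0.2,0.4,0],[-0.007,0.004,0.124]],
    [0,[-0.2,0.4,0],[-0.007,0.004,0.124]],
    [0,[-0.2,0.4,0],[-0.007,0.004,0.124]],
    [0,[-0.2,0.4,0],[-0.007,0.004,0.124]],
    [0,[-0.2,0.4,0],[-0.007,0.004,0.124]],
    [0,[-0.2,0.4,0],[-0.007,0.004,0.124]],
    [0,[-0.2,0.4,0],[-0.007,0.004,0.124]],
    [0,[-0.2,0.4,0],[-0.007,0.004,0.124]],
  ],
)

```text
time_s: 4.05
position: [485.1, -59.2, 406.8]
ee_rot: [[0.236, 0.969, -0.075], [0.972, -0.234, 0.032], [0.013, -0.08, -0.997]]
force: [-0.4, 0.6, -0.3]
grip_width: -0.0
grasp_force: 0.0
```

>>> send_rows(
  series=[
    [0,[-0.2,0.4,0],[-0.007,0.004,0.124]],
    [0,[-0.2,0.4,0],[-0.007,0.004,0.124]],
    [0,[-0.2,0.4,0],[-0.007,0.004,0.124]],
    [0,[-0.2,0.4,0],[-0.007,0.004,0.124]],
    [0,[-0.2,0.4,0],[-0.007,0.004,0.124]],
    [0,[-0.2,0.4,0],[-0.007,0.004,0.124]],
    [0,[-0.2,0.4,0],[-0.007,0.004,0.124]],
    [0,[-0.2,0.4,0],[-0.007,0.004,0.124]],
    [0,[-0.2,0.4,0],[-0.007,0.004,0.124]],
    [0,[-0.2,0.4,0],[-0.007,0.004,0.124]],
  ],
)

```text
time_s: 4.88
position: [497.9, -99.2, 404.8]
ee_rot: [[0.996, 0.092, -0.004], [0.092, -0.996, 0.007], [-0.003, -0.007, -1.0]]
force: [-0.8, 0.1, 0.1]
grip_width: 0.2
grasp_force: 0.0
```

Run:
```python
from h import *
s=log();print(np.round(s["q"],3),np.round(s["position"],1),np.round(s["ee_rot"],2).tolist(),s["time_s"])
print(fk(s["q"],V)[0])
rows(tool(.75,1,-205,-5,280),10)
P=tool(.75,1,-205,-5,280); rows(tool(.75,1,-205,-5,86),10,P)
```

```text
[-0.272  0.046  1.063  0.006  2.039  1.209] [497.9 -99.2 404.8] [[1.0, 0.09, -0.0], [0.09, -1.0, 0.01], [-0.0, -0.01, -1.0]] 4.8833
[497.96654557 -99.22791171 404.87400288]
row [1.56, -0.32, 1.47] [0.074, 0.001, 0.001] N 10 mid [573. -65. 335.] end [646.7  -8.5 279.8]
row [0.0, 1.32, 1.42] [-0.0, -0.0, 0.0] N 10 mid [646.  -8. 183.] end [646.   -8.1  86.1]
```

>>> send_rows(
  series=[
    [0,[1.56,-0.32,1.47],[0.074,0.001,0.001]],
    [0,[1.56,-0.32,1.47],[0.074,0.001,0.001]],
    [0,[1.56,-0.32,1.47],[0.074,0.001,0.001]],
    [0,[1.56,-0.32,1.47],[0.074,0.001,0.001]],
    [0,[1.56,-0.32,1.47],[0.074,0.001,0.001]],
    [0,[1.56,-0.32,1.47],[0.074,0.001,0.001]],
    [0,[1.56,-0.32,1.47],[0.074,0.001,0.001]],
    [0,[1.56,-0.32,1.47],[0.074,0.001,0.001]],
    [0,[1.56,-0.32,1.47],[0.074,0.001,0.001]],
    [0,[1.56,-0.32,1.47],[0.074,0.001,0.001]],
  ],
)

```text
time_s: 5.72
position: [646.8, -7.2, 279.2]
ee_rot: [[0.996, 0.063, -0.056], [0.085, -0.728, 0.68], [0.002, -0.682, -0.731]]
force: [0.5, 0.7, 0.1]
grip_width: 0.1
grasp_force: 0.0
```

Run:
```python
from h import *
s=observe();print(np.round(s["position"],1),np.round(s["ee_rot"],2).tolist(),s["time_s"])
for n in("side","top"): cv2.imwrite(f"pics/{n}1.png",get_image(n)[:,:,::-1])
a=cv2.imread("pics/side1.png")[80:350,140:400];b=cv2.imread("pics/top1.png")[90:340,110:370]
a=cv2.resize(a,None,fx=1.5,fy=1.5);b=cv2.resize(b,None,fx=1.5,fy=1.5)
c=np.zeros((max(a.shape[0],b.shape[0]),a.shape[1]+b.shape[1],3),np.uint8);c[:a.shape[0],:a.shape[1]]=a;c[:b.shape[0],a.shape[1]:]=b;cv2.imwrite("pics/m1.png",c)
rows(tool(.75,1,-205,-5,86),10)
```

```text
[646.8  -7.2 279.2] [[1.0, 0.06, -0.06], [0.08, -0.73, 0.68], [0.0, -0.68, -0.73]] 5.7167
row [0.0, 1.29, 1.37] [-0.0, 0.0, -0.0] N 10 mid [646.  -7. 180.] end [645.2  -7.5  86. ]
```

View pics/m1.png

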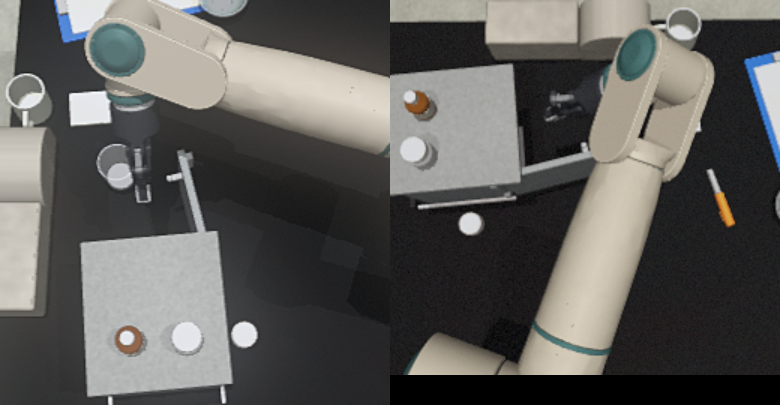

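The side and top composite shows the tool poised in front of the drawer, clear of the cup and the door. The wrist is a wide fork on a thick forearm, so I need to check its clearance over the door top when low.

```bash
cat > clr.py <<'E'
from h import *
def cabf(P,slip):
    x,y,a=POSE; x+=slip*np.cos(a); y+=slip*np.sin(a); d=P-[x,y,0]; c,s=np.cos(a),np.sin(a)
    return np.c_[c*d[:,0]+s*d[:,1],-s*d[:,0]+c*d[:,1],P[:,2]]
def box(P,lo,hi): return np.linalg.norm(P-np.clip(P,lo,hi),axis=1)
def pts(T,q):
    e,c,w=arm(q); u=(w-c)/np.linalg.norm(w-c)
    R=Ro.from_euler("z",q[0])*Ro.from_euler("y",q[1]+q[2])*Ro.from_euler("z",q[3]); ax=R.apply([0,1,0])
    o=[];r=[];l=[]
    for k in np.arange(0,150,10):
        for m in (-45,45): o.append(w-k*u+m*ax);r.append(36);l.append("fork")
        
    for k in np.arange(120,480,15): o.append(w-k*u);r.append(54);l.append("fore")
    for k in np.arange(0,110,15): o.append(w+k*T[:3,2]);r.append(40);l.append("wr")
    for k in np.arange(75,180,8):
        for a in (-38,0,38):
            for b in (-42,0,42): o.append((T@[a,b,-k,1])[:3]);r.append(0);l.append("body")
    for k in np.arange(120,170,10): o.append((T@[80,0,-k,1])[:3]);r.append(22);l.append("cam")
    for k in np.arange(5,75,10): o.append((T@[0,0,-k,1])[:3]);r.append(14);l.append("fing")
    return np.array(o),np.array(r),np.array(l)
def clear(T,q,slip,th):
    P,r,l=pts(T,q); C=cabf(P,slip); i=l!="fing"; out={}
    d=box(C[i],[-147,-110,252],[90,110,270])-r[i]; out["board"]=(round(d.min(),0),l[i][d.argmin()])
    g=C-[-102,100,0]; s,c=np.sin(th),np.cos(th)  # along-door dir (-s,-c), inward normal (c,-s)
    D=np.c_[-s*g[:,0]-c*g[:,1], c*g[:,0]-s*g[:,1], C[:,2]]
    d=box(D,[0,0,15],[199,12,245])-r; out["door"]=(round(d.min(),0),l[d.argmin()])
    d=box(D,[160,12,180],[175,38,195])-r; out["tongue"]=round(d.min(),0)
    cu=np.array([724,-134,0]); h=np.linalg.norm(np.c_[np.maximum(np.linalg.norm(P[:,:2]-cu[:2],axis=1)-37,0),np.maximum(P[:,2]-95,0)],axis=1)-r
    out["cup"]=round(h.min(),0); 
    d=box(C,[-90,-100,0],[90,100,252])-r; d=d[i]; out["shell"]=round(d.min()); return out
E
python3 - <<'E'
from clr import *
for t in (.7,.75,.8,.85):
  for yaw in (-.2,0,.2,.4,.6):
   for z in (86,):
    T=tool(t,1,-40,-15,z,yaw); q,e=ik(T,[-.1,.55,1.25,.7,1.5,1.2]); c=clear(T,q,30,1.43)
    print(t,yaw,z,round(e,3),q.round(2)[3:],c)
E
```

```text
0.7 -0.2 86 0.0 [0.72 1.38 1.43] {'board': (np.float64(2.0), np.str_('body')), 'door': (np.float64(-3.0), np.str_('fork')), 'tongue': np.float64(39.0), 'cup': np.float64(153.0), 'shell': 0}
0.7 0 86 0.0 [0.69 1.53 1.31] {'board': (np.float64(7.0), np.str_('body')), 'door': (np.float64(4.0), np.str_('fork')), 'tongue': np.float64(41.0), 'cup': np.float64(152.0), 'shell': 0}
0.7 0.2 86 0.0 [0.65 1.68 1.19] {'board': (np.float64(2.0), np.str_('body')), 'door': (np.float64(9.0), np.str_('fork')), 'tongue': np.float64(54.0), 'cup': np.float64(150.0), 'shell': 0}
0.7 0.4 86 0.0 [0.61 1.82 1.07] {'board': (np.float64(1.0), np.str_('wr')), 'door': (np.float64(10.0), np.str_('fork')), 'tongue': np.float64(57.0), 'cup': np.float64(152.0), 'shell': 0}
0.7 0.6 86 0.0 [0.55 1.95 0.95] {'board': (np.float64(-8.0), np.str_('wr')), 'door': (np.float64(14.0), np.str_('fore')), 'tongue': np.float64(57.0), 'cup': np.float64(154.0), 'shell': 0}
0.75 -0.2 86 0.0 [0.77 1.39 1.4 ] {'board': (np.float64(8.0), np.str_('body')), 'door': (np.float64(-14.0), np.str_('fork')), 'tongue': np.float64(29.0), 'cup': 
[... 1992 characters left out ...]
r_('body')), 'door': (np.float64(-27.0), np.str_('fork')), 'tongue': np.float64(26.0), 'cup': np.float64(118.0), 'shell': 9}
0.85 0.2 86 0.0 [0.78 1.73 1.16] {'board': (np.float64(26.0), np.str_('body')), 'door': (np.float64(-20.0), np.str_('fork')), 'tongue': np.float64(28.0), 'cup': np.float64(112.0), 'shell': 1}
0.85 0.4 86 0.0 [0.73 1.89 1.07] {'board': (np.float64(18.0), np.str_('body')), 'door': (np.float64(-15.0), np.str_('fork')), 'tongue': np.float64(27.0), 'cup': np.float64(115.0), 'shell': 0}
0.85 0.6 86 0.0 [0.67 2.05 0.98] {'board': (np.float64(11.0), np.str_('fore')), 'door': (np.float64(-13.0), np.str_('fore')), 'tongue': np.float64(28.0), 'cup': np.float64(125.0), 'shell': 0}
```

Run:
```python
from clr import *
for th in (1.43,1.72):
 for t in (.65,.7,.75):
  for yaw in (-.1,.1,.3):
   for cy in (-15,-45,-65):
    r=[]
    for slip in (7,35):
     T=tool(t,1,-76+slip,cy,86,yaw); q,e=ik(T,[-.1,.55,1.25,.7,1.5,1.2]); c=clear(T,q,slip,th); r+=[int(c["board"][0]),int(c["door"][0]),str(c["door"][1]),c["shell"]]
    print(th,t,yaw,cy,r)
```

```text
1.43 0.65 -0.1 -15 [0, 11, 'fork', 0, 0, 11, 'fork', 0]
1.43 0.65 -0.1 -45 [0, 15, 'fork', 0, 0, 15, 'fork', 0]
1.43 0.65 -0.1 -65 [0, 16, 'fork', 0, 0, 16, 'fork', 0]
1.43 0.65 0.1 -15 [0, 16, 'fork', 0, 0, 16, 'fork', 0]
1.43 0.65 0.1 -45 [0, 17, 'fork', 0, 0, 17, 'fork', 0]
1.43 0.65 0.1 -65 [0, 16, 'fork', 0, 0, 16, 'fork', 0]
1.43 0.65 0.3 -15 [0, 19, 'fork', 0, 0, 19, 'fork', 0]
1.43 0.65 0.3 -45 [0, 17, 'fork', 0, 0, 17, 'fork', 0]
1.43 0.65 0.3 -65 [0, 19, 'fore', 0, 0, 20, 'fore', 0]
1.43 0.7 -0.1 -15 [8, 1, 'fork', 0, 8, 1, 'fork', 0]
1.43 0.7 -0.1 -45 [8, 5, 'fork', 0, 8, 5, 'fork', 0]
1.43 0.7 -0.1 -65 [8, 7, 'fork', 0, 8, 7, 'fork', 0]
1.43 0.7 0.1 -15 [8, 7, 'fork', 0, 8, 7, 'fork', 0]
1.43 0.7 0.1 -45 [8, 8, 'fork', 0, 8, 8, 'fork', 0]
1.43 0.7 0.1 -65 [8, 7, 'fork', 2, 8, 7, 'fork', 2]
1.43 0.7 0.3 -15 [2, 10, 'fork', 0, 2, 10, 'fork', 0]
1.43 0.7 0.3 -45 [2, 9, 'fork', 0, 2, 9, 'fork', 0]
1.43 0.7 0.3 -65 [9, 11, 'fore', 1, 9, 13, 'fore', 1]
1.43 0.75 -0.1 -15 [16, -10, 'fork', 2, 16, -10, 'fork', 2]
1.43 0.75 -0.1 -45 [16, -5, 'fork', 2, 16, -5, 'fork', 2]
1.43 0.75
[... 1169 characters left out ...]
[8, 22, 'fore', 2, 8, 23, 'fore', 2]
1.72 0.7 0.3 -15 [2, 22, 'fork', 0, 2, 23, 'fork', 0]
1.72 0.7 0.3 -45 [2, 19, 'fore', 0, 2, 20, 'fore', 0]
1.72 0.7 0.3 -65 [9, 13, 'fore', 1, 9, 14, 'fore', 1]
1.72 0.75 -0.1 -15 [16, 2, 'fork', 2, 16, 3, 'fork', 2]
1.72 0.75 -0.1 -45 [16, 5, 'fork', 2, 16, 6, 'fork', 2]
1.72 0.75 -0.1 -65 [16, 6, 'fork', 2, 16, 7, 'fork', 2]
1.72 0.75 0.1 -15 [16, 7, 'fork', 2, 16, 7, 'fork', 2]
1.72 0.75 0.1 -45 [16, 12, 'fork', 2, 16, 13, 'fork', 2]
1.72 0.75 0.1 -65 [16, 15, 'fore', 5, 16, 16, 'fore', 5]
1.72 0.75 0.3 -15 [8, 17, 'fork', 0, 8, 18, 'fork', 0]
1.72 0.75 0.3 -45 [8, 12, 'fore', 0, 8, 13, 'fore', 0]
1.72 0.75 0.3 -65 [16, 5, 'fore', 5, 16, 7, 'fore', 5]
```

Run:
```python
from clr import *
A=tool(.7,1,-190,-25,86,.1); rows(A,10)
q=ik(A,observe()["q"])[0];print(clear(A,q,0,1.43))
rows(tool(.7,1,-110,-25,86,.1),10,A)
print(np.round(observe()["joint_efforts"],1))
```

```text
row [0.21, 1.16, 1.49] [-0.005, -0.006, -0.008] N 10 mid [656.   2. 180.] end [665.2   8.6  85.8]
{'board': (np.float64(95.0), np.str_('body')), 'door': (np.float64(22.0), np.str_('fore')), 'tongue': np.float64(33.0), 'cup': np.float64(40.0), 'shell': 112}
row [0.08, -0.61, 0.51] [0.0, 0.0, 0.0] N 10 mid [661.  48.  86.] end [657.9  87.9  86.3]
[  0.4 -59.9 -38.5   3.2   0.3   0.2]
```

>>> send_rows(
  series=[
    [0,[0.21,1.16,1.49],[-0.005,-0.006,-0.008]],
    [0,[0.21,1.16,1.49],[-0.005,-0.006,-0.008]],
    [0,[0.21,1.16,1.49],[-0.005,-0.006,-0.008]],
    [0,[0.21,1.16,1.49],[-0.005,-0.006,-0.008]],
    [0,[0.21,1.16,1.49],[-0.005,-0.006,-0.008]],
    [0,[0.21,1.16,1.49],[-0.005,-0.006,-0.008]],
    [0,[0.21,1.16,1.49],[-0.005,-0.006,-0.008]],
    [0,[0.21,1.16,1.49],[-0.005,-0.006,-0.008]],
    [0,[0.21,1.16,1.49],[-0.005,-0.006,-0.008]],
    [0,[0.21,1.16,1.49],[-0.005,-0.006,-0.008]],
  ],
)

```text
time_s: 6.65
position: [666.7, 7.5, 89.8]
ee_rot: [[0.983, 0.149, -0.111], [0.185, -0.753, 0.632], [0.01, -0.641, -0.767]]
force: [-0.2, -0.5, 0.2]
grip_width: 0.4
grasp_force: 0.0
```

Run:
```python
from clr import *
s=log();print(np.round(s["position"],1),s["force"],s["time_s"],np.round(s["joint_efforts"],1))
ims=[cv2.resize(get_image(n)[90:340,120:380,::-1],None,fx=1.5,fy=1.5) for n in("side","top")]
cv2.imwrite("pics/m2.png",np.hstack(ims))
rows(tool(.7,1,-110,-25,86,.1),10)
```

```text
[666.7   7.5  89.8] [-0.1645821  -0.54677257  0.20560435] 6.65 [ -0.2 -62.3 -33.1   2.2   1.3   0.3]
row [0.08, -0.61, 0.52] [0.0, -0.0, 0.0] N 10 mid [662.  48.  86.] end [658.2  88.4  86.2]
```

View pics/m2.png

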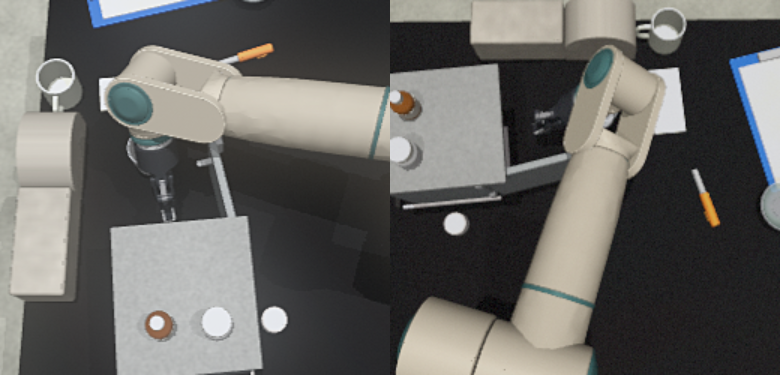

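>>> send_rows(
  series=[
    [0,[0.06,-0.46,0.39],[0,0,0]],
    [0,[0.06,-0.46,0.39],[0,0,0]],
    [0,[0.06,-0.46,0.39],[0,0,0]],
    [0,[0.06,-0.46,0.39],[0,0,0]],
    [0,[0.06,-0.46,0.39],[0,0,0]],
    [0,[0.06,-0.46,0.39],[0,0,0]],
    [0,[0.06,-0.46,0.39],[0,0,0]],
    [0,[0.06,-0.46,0.39],[0,0,0]],
    [0,[0.06,-0.46,0.39],[0,0,0]],
    [0,[0.06,-0.46,0.39],[0,0,0]],
  ],
)

```text
time_s: 7.58
position: [661.3, 68.4, 91.2]
ee_rot: [[0.983, 0.148, -0.111], [0.184, -0.753, 0.632], [0.01, -0.642, -0.767]]
force: [-0.3, 0.0, -0.0]
grip_width: 0.2
grasp_force: 0.0
```

Run:
```python
from clr import *
s=log();T=now();print(cabf(T[:3,3][None],0),s["force"],np.round(s["joint_efforts"],1))
rows(tool(.7,1,-90,-25,86,.1),10)
```

```text
[[-129.85898806  -26.75260939   91.23580278]] [-0.25045483  0.02316931 -0.0169798 ] [ -0.5 -58.6 -33.4   2.1   1.   -0.1]
row [0.02, -0.27, 0.3] [0.0, -0.001, 0.001] N 10 mid [659.  88.  88.] end [655.9 108.   85.6]
```

>>> send_rows(
  series=[
    [0,[0.02,-0.27,0.3],[0,0,0]],
    [0,[0.02,-0.27,0.3],[0,0,0]],
    [0,[0.02,-0.27,0.3],[0,0,0]],
    [0,[0.02,-0.27,0.3],[0,0,0]],
    [0,[0.02,-0.27,0.3],[0,0,0]],
    [0,[0.02,-0.27,0.3],[0,0,0]],
    [0,[0.02,-0.27,0.3],[0,0,0]],
    [0,[0.02,-0.27,0.3],[0,0,0]],
    [0,[0.02,-0.27,0.3],[0,0,0]],
    [0,[0.02,-0.27,0.3],[0,0,0]],
  ],
)

```text
time_s: 8.42
position: [656.0, 107.8, 85.6]
ee_rot: [[0.983, 0.148, -0.111], [0.184, -0.753, 0.632], [0.01, -0.642, -0.767]]
force: [1.1, -0.8, 0.9]
grip_width: 0.2
grasp_force: 0.6
```

Run:
```python
from clr import *
s=log();T=now();print(cabf(T[:3,3][None],0),s["force"],np.round(s["joint_efforts"],1))
rows(tool(.7,1,-50,-25,85,.1),10)
```

```text
[[-90.16765679 -24.81762474  85.55070828]] [ 1.13849663 -0.76486889  0.87596198] [  0.4 -57.2 -32.6   2.2   1.   -0.1]
row [0.04, -0.3, 0.26] [0.0, -0.001, 0.001] N 10 mid [654. 128.  85.] end [652.6 147.5  84.9]
```

>>> send_rows(
  series=[
    [0,[0.03,-0.23,0.2],[0,0,0]],
    [0,[0.03,-0.23,0.2],[0,0,0]],
    [0,[0.03,-0.23,0.2],[0,0,0]],
    [0,[0.03,-0.23,0.2],[0,0,0]],
    [0,[0.03,-0.23,0.2],[0,0,0]],
    [0,[0.03,-0.23,0.2],[0,0,0]],
    [0,[0.03,-0.23,0.2],[0,0,0]],
    [0,[0.03,-0.23,0.2],[0,0,0]],
    [0,[0,0,0],[0,0,0]],
    [0,[0,0,0],[0,0,0]],
  ],
)

```text
time_s: 9.25
position: [653.9, 131.7, 85.3]
ee_rot: [[0.983, 0.148, -0.111], [0.184, -0.753, 0.632], [0.01, -0.642, -0.767]]
force: [-0.5, -2.6, 1.8]
grip_width: 0.1
grasp_force: 1.3
```

Run:
```python
from clr import *
s=log();T=now();print(cabf(T[:3,3][None],0),s["force"],np.round(s["joint_efforts"],1))
ims=[cv2.resize(get_image(n)[90:340,120:380,::-1],None,fx=1.5,fy=1.5) for n in("side","top")]
cv2.imwrite("pics/m3.png",np.hstack(ims))
```

```text
[[-66.10641687 -24.77395766  85.31192491]] [-0.48963672 -2.60309021  1.81676353] [  1.8 -56.6 -32.3   2.4   0.6   0. ]
```

View pics/m3.png

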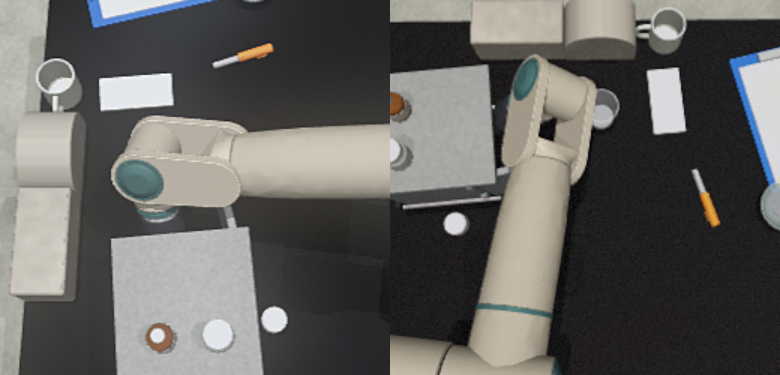

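The composite shows the board edge has shifted about 7 px back, so the cabinet is slipping as expected. The arm is clear of the board and the door.

>>> send_rows(
  series=[
    [0,[0.02,-0.15,0.13],[0,0,0]],
    [0,[0.02,-0.15,0.13],[0,0,0]],
    [0,[0.02,-0.15,0.13],[0,0,0]],
    [0,[0.02,-0.15,0.13],[0,0,0]],
    [0,[0.02,-0.15,0.13],[0,0,0]],
    [0,[0.02,-0.15,0.13],[0,0,0]],
    [0,[0,0,0],[0,0,0]],
    [0,[0,0,0],[0,0,0]],
    [0,[0,0,0],[0,0,0]],
    [0,[0,0,0],[0,0,0]],
  ],
)

```text
time_s: 10.18
position: [653.0, 142.6, 85.3]
ee_rot: [[0.983, 0.147, -0.11], [0.184, -0.753, 0.631], [0.01, -0.641, -0.768]]
force: [-0.8, -6.9, 3.0]
grip_width: 0.4
grasp_force: 3.7
```

```bash
cat > fit.py <<'E'
from clr import *
def fitcab(full=False):
    # side picture: top-board corners -> cabinet pose (yaw, lateral kept)
    im=cv2.cvtColor(get_image("side"),cv2.COLOR_RGB2GRAY).astype(float); g=cv2.GaussianBlur(im,(0,0),1)
    # sample normals along the board's left/right/front edges for slip estimate
    best=[]
    for sl in np.arange(-5,45,.5):
        v=0
        for a,b in (((-147,-105),(-147,105)),):
            k=np.linspace(0,1,60)[:,None]; P=np.array(a)*(1-k)+np.array(b)*k
            o=[W(POSE,np.c_[P+[sl+e,0],np.full(60,270)]) for e in (-5,5)]
            u=[proj("side",x) for x in o]
            f=lambda q:cv2.remap(g,q[:,:1].astype(np.float32),q[:,1:].astype(np.float32),1)[:,0]
            d=f(u[1])-f(u[0]); v+=np.median(d)
        best.append((v,sl))
    return max(best)
E
python3 - <<'E'
from fit import *
s=log();T=now();print(cabf(T[:3,3][None],0),s["force"],np.round(s["joint_efforts"],1),fitcab())
E
```

```text
[[-55.17219992 -24.841733    85.25993943]] [-0.83947802 -6.89103582  3.00613075] [  4.7 -55.2 -31.8   3.2   0.2   0. ] (np.float64(121.09988470722543), np.float64(28.5))
```

>>> send_rows(
  series=[
    [0,[0.02,-0.15,0.13],[0,0,0]],
    [0,[0.02,-0.15,0.13],[0,0,0]],
    [0,[0.02,-0.15,0.13],[0,0,0]],
    [0,[0.02,-0.15,0.13],[0,0,0]],
    [0,[0,0,0],[0,0,0]],
    [0,[0,0,0],[0,0,0]],
    [0,[0,0,0],[0,0,0]],
    [0,[0,0,0],[0,0,0]],
    [0,[0,0,0],[0,0,0]],
    [0,[0,0,0],[0,0,0]],
  ],
)

```text
time_s: 11.07
position: [652.2, 151.7, 84.7]
ee_rot: [[0.983, 0.148, -0.111], [0.184, -0.753, 0.632], [0.01, -0.642, -0.767]]
force: [-0.0, 0.1, -0.2]
grip_width: -0.4
grasp_force: 0.0
```

Run:
```python
from fit import *
s=log();T=now();print(cabf(T[:3,3][None],0),s["force"],np.round(s["joint_efforts"],1),fitcab())
```

```text
[[-46.03329378 -24.77909581  84.72524715]] [-0.02823746  0.08408437 -0.20695511] [  0.  -57.3 -33.    2.2   0.7  -0. ] (np.float64(118.94856304774864), np.float64(28.5))
```

>>> send_rows(
  series=[
    [0,[0.01,-0.08,0.07],[0,0,0]],
    [0,[0.01,-0.08,0.07],[0,0,0]],
    [0,[0.01,-0.08,0.07],[0,0,0]],
    [0,[0,0,0],[0,0,0]],
    [0,[0,0,0],[0,0,0]],
    [0,[0,0,0],[0,0,0]],
    [0,[0,0,0],[0,0,0]],
    [0,[0,0,0],[0,0,0]],
    [0,[0,0,0],[0,0,0]],
    [0,[0,0,0],[0,0,0]],
  ],
)

```text
time_s: 11.95
position: [652.2, 153.2, 84.8]
ee_rot: [[0.983, 0.147, -0.11], [0.183, -0.754, 0.631], [0.01, -0.64, -0.768]]
force: [-1.6, -7.6, 2.1]
grip_width: -0.0
grasp_force: 4.0
```

Run:
```python
from fit import *
s=log();T=now();print(cabf(T[:3,3][None],0),s["force"],fitcab())
```

```text
[[-44.6101291  -24.90303901  84.76327359]] [-1.58101994 -7.63438437  2.06267075] (np.float64(119.0857113797666), np.float64(28.5))
```

```bash
cat > door.py <<'E'
from fit import *
SL=28.5; a=POSE[2]; PC=[POSE[0]+SL*np.cos(a),POSE[1]+SL*np.sin(a),a]
def dt(th,off,r=145,z=95,t=.7,dy=0,xd=1):
    """tool pose facing the door at angle th, TCP off mm in front of the outer face"""
    cx=-102-r*np.sin(th)-off*np.cos(th); cy=100-r*np.cos(th)+off*np.sin(th)
    return tool(t,xd,cx,cy,z,-th+dy,PC)
E
python3 - <<'E'
from door import *
T0=now(); A=T0.copy(); b=W(PC,[-190-28,-25,85])[0]; A[:3,3]=b; rows(A,10)
B=A.copy();B[2,3]=310; rows(B,10,A)
C=dt(1.43,60,z=310); rows(C,10,B); rows(C,20,B)
D=dt(1.43,40); rows(D,10,C)
q=observe()["q"]
for n,T in zip("ABCD",(A,B,C,D)):
    q,e=ik(T,q); print(n,T[:3,3].round(),q.round(2),round(e,3),clear(T,q,SL,1.43))
for th in np.linspace(1.43,0,8):
    for dy in (0,):
        T=dt(th,7,dy=dy);q,e=ik(T,q);c=clear(T,q,SL,th);print(round(th,2),T[:3,3].round(),q.round(2),round(e,3),c["board"],c["door"],c["shell"])
E
```

```text
row [-0.14, 1.11, -0.93] [0.0, 0.0, -0.0] N 10 mid [659.  81.  85.] end [664.9   8.2  85.1]
row [0.02, -1.44, -1.73] [0.0, 0.0, -0.0] N 10 mid [665.   9. 198.] end [664.4   8.7 310.1]
row [-1.28, 1.02, -0.86] [-0.0, 0.098, 0.118] N 10 mid [595. -48. 310.] end [504.7 -40.6 309.3]
row [-0.62, 0.53, -0.45] [-0.0, 0.049, 0.059] N 20 mid [594. -48. 310.] end [503.4 -40.7 309.8]
row [-0.0, 1.23, 1.77] [0.0, 0.0, -0.0] N 10 mid [514. -39. 203.] end [523.7 -36.5  95.4]
A [665.   9.  85.] [-0.29  0.73  0.97  0.62  1.76  1.11] 0.0 {'board': (np.float64(116.0), np.str_('body')), 'door': (np.float64(35.0), np.str_('fore')), 'tongue': np.float64(29.0), 'cup': np.float64(40.0), 'shell': 140}
B [665.   9. 310.] [-0.29  0.63  0.66  0.71  2.08  1.38] 0.0 {'board': (np.float64(150.0), np.str_('body')), 'door': (np.float64(104.0), np.str_('fing')), 'tongue': np.float64(126.0), 'cup': np.float64(233.0), 'shell': 200}
C [504. -41. 310.] [-0.35 -0.51  1.85  0.39  1.21  2.54] 0.0 {'board': (np.float64(148.0), np.str_('body')), 'door': (np.float64(79.0), np.str_('fing')), 'tongue': np.float64(127.0), 'cup':
[... 669 characters left out ...]
)) 115
0.82 [633.  12.  95.] [-0.31  0.23  1.63  0.73  1.08  1.71] 0.0 (np.float64(79.0), np.str_('body')) (np.float64(-4.0), np.str_('fing')) 106
0.61 [652.  35.  95.] [-0.28  0.35  1.48  0.73  1.21  1.59] 0.0 (np.float64(70.0), np.str_('body')) (np.float64(-4.0), np.str_('fing')) 93
0.41 [665.  61.  95.] [-0.24  0.46  1.34  0.72  1.35  1.49] 0.0 (np.float64(59.0), np.str_('body')) (np.float64(-4.0), np.str_('fing')) 76
0.2 [673.  90.  95.] [-0.19  0.56  1.19  0.7   1.48  1.4 ] 0.0 (np.float64(46.0), np.str_('body')) (np.float64(-4.0), np.str_('fing')) 56
0.0 [675. 119.  95.] [-0.14  0.66  1.06  0.68  1.6   1.31] 0.0 (np.float64(30.0), np.str_('body')) (np.float64(-4.0), np.str_('fing')) 35
```

>>> send_rows(
  series=[
    [0,[-0.14,1.11,-0.93],[0,0,0]],
    [0,[-0.14,1.11,-0.93],[0,0,0]],
    [0,[-0.14,1.11,-0.93],[0,0,0]],
    [0,[-0.14,1.11,-0.93],[0,0,0]],
    [0,[-0.14,1.11,-0.93],[0,0,0]],
    [0,[-0.14,1.11,-0.93],[0,0,0]],
    [0,[-0.14,1.11,-0.93],[0,0,0]],
    [0,[-0.14,1.11,-0.93],[0,0,0]],
    [0,[-0.14,1.11,-0.93],[0,0,0]],
    [0,[-0.14,1.11,-0.93],[0,0,0]],
  ],
)

```text
time_s: 12.83
position: [665.0, 8.4, 84.7]
ee_rot: [[0.983, 0.148, -0.111], [0.184, -0.753, 0.632], [0.01, -0.642, -0.767]]
force: [0.1, 0.2, 0.1]
grip_width: -0.1
grasp_force: 0.0
```

>>> send_rows(
  series=[
    [0,[0.02,-1.44,-1.73],[0,0,0]],
    [0,[0.02,-1.44,-1.73],[0,0,0]],
    [0,[0.02,-1.44,-1.73],[0,0,0]],
    [0,[0.02,-1.44,-1.73],[0,0,0]],
    [0,[0.02,-1.44,-1.73],[0,0,0]],
    [0,[0.02,-1.44,-1.73],[0,0,0]],
    [0,[0.02,-1.44,-1.73],[0,0,0]],
    [0,[0.02,-1.44,-1.73],[0,0,0]],
    [0,[0.02,-1.44,-1.73],[0,0,0]],
    [0,[0.02,-1.44,-1.73],[0,0,0]],
  ],
)

```text
time_s: 13.67
position: [664.6, 8.6, 311.0]
ee_rot: [[0.983, 0.148, -0.111], [0.184, -0.753, 0.632], [0.01, -0.641, -0.767]]
force: [0.7, 0.1, 0.8]
grip_width: -0.4
grasp_force: 0.0
```

>>> send_rows(
  series=[
    [0,[-0.62,0.53,-0.45],[0,0.049,0.059]],
    [0,[-0.62,0.53,-0.45],[0,0.049,0.059]],
    [0,[-0.62,0.53,-0.45],[0,0.049,0.059]],
    [0,[-0.62,0.53,-0.45],[0,0.049,0.059]],
    [0,[-0.62,0.53,-0.45],[0,0.049,0.059]],
    [0,[-0.62,0.53,-0.45],[0,0.049,0.059]],
    [0,[-0.62,0.53,-0.45],[0,0.049,0.059]],
    [0,[-0.62,0.53,-0.45],[0,0.049,0.059]],
    [0,[-0.62,0.53,-0.45],[0,0.049,0.059]],
    [0,[-0.62,0.53,-0.45],[0,0.049,0.059]],
  ],
)

```text
time_s: 14.5
position: [593.7, -49.1, 309.7]
ee_rot: [[0.833, -0.419, 0.36], [-0.553, -0.638, 0.536], [0.005, -0.646, -0.763]]
force: [0.2, -0.2, 0.2]
grip_width: -0.1
grasp_force: 0.0
```

>>> send_rows(
  series=[
    [0,[-0.62,0.53,-0.45],[0,0.049,0.059]],
    [0,[-0.62,0.53,-0.45],[0,0.049,0.059]],
    [0,[-0.62,0.53,-0.45],[0,0.049,0.059]],
    [0,[-0.62,0.53,-0.45],[0,0.049,0.059]],
    [0,[-0.62,0.53,-0.45],[0,0.049,0.059]],
    [0,[-0.62,0.53,-0.45],[0,0.049,0.059]],
    [0,[-0.62,0.53,-0.45],[0,0.049,0.059]],
    [0,[-0.62,0.53,-0.45],[0,0.049,0.059]],
    [0,[-0.62,0.53,-0.45],[0,0.049,0.059]],
    [0,[-0.62,0.53,-0.45],[0,0.049,0.059]],
  ],
)

```text
time_s: 15.33
position: [503.0, -41.0, 310.0]
ee_rot: [[0.216, -0.745, 0.631], [-0.976, -0.163, 0.142], [-0.003, -0.647, -0.762]]
force: [-0.6, -0.6, 0.2]
grip_width: -0.0
grasp_force: 0.0
```

Run:
```python
from door import *
s=log();print(s["time_s"],np.round(s["position"]),s["force"],np.round(s["q"],2))
ims=[cv2.resize(get_image(n)[90:340,120:380,::-1],None,fx=1.5,fy=1.5) for n in("side","top")]
cv2.imwrite("pics/m4.png",np.hstack(ims))
print(fitcab())
for n in("side","top"):
  for k in("door_edge","door_hinge","drawer_face"): print(n,k,[(np.round(r["at"],1).tolist(),round(r["p"],2)) for r in landmark_of(n,k)[:2]])
for th in (1.35,1.43,1.5):
  p=W(PC,[[-102-199*np.sin(th),100-199*np.cos(th),z] for z in (130,245)]); print(th,proj("side",p).round(1).tolist(),proj("top",p).round(1).tolist())
print(proj("top",W(PC,[-70,0,66])))
rows(dt(1.43,40),10)
```

```text
15.3333 [503. -41. 310.] [-0.57648692 -0.62132539  0.19542889] [-0.35 -0.51  1.85  0.39  1.21  2.54]
(np.float64(126.45671103186572), np.float64(28.0))
side door_edge [([264.8, 201.7], 0.87)]
side door_hinge []
side drawer_face []
top door_edge [([242.7, 197.5], 0.74)]
top door_hinge [([178.6, 215.3], 0.76), ([125.6, 163.9], 0.43)]
top drawer_face []
1.35 [[259.9, 203.4], [259.2, 190.8]] [[241.8, 196.5], [240.3, 189.4]]
1.43 [[265.5, 201.9], [265.2, 189.3]] [[243.2, 201.5], [241.8, 194.9]]
1.5 [[270.5, 201.0], [270.6, 188.3]] [[244.1, 206.0], [242.8, 199.8]]
[[170.91880338 189.12182476]]
row [0.01, 1.23, 1.77] [-0.0, 0.0, -0.001] N 10 mid [514. -39. 202.] end [524.  -37.2  94.6]
```

View pics/m4.png

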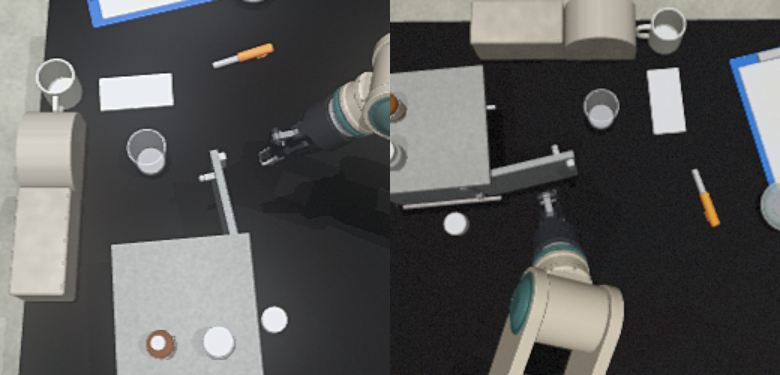

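The drawer is home and out of sight. The cabinet has moved back 28 mm, and the door still stands at about 1.42 rad with the tool above its outer side. Everything else is unmoved.

>>> send_rows(
  series=[
    [0,[0,1.23,1.77],[0,0,0]],
    [0,[0,1.23,1.77],[0,0,0]],
    [0,[0,1.23,1.77],[0,0,0]],
    [0,[0,1.23,1.77],[0,0,0]],
    [0,[0,1.23,1.77],[0,0,0]],
    [0,[0,1.23,1.77],[0,0,0]],
    [0,[0,1.23,1.77],[0,0,0]],
    [0,[0,1.23,1.77],[0,0,0]],
    [0,[0,1.23,1.77],[0,0,0]],
    [0,[0,1.23,1.77],[0,0,0]],
  ],
)

```text
time_s: 16.62
position: [523.7, -35.4, 93.8]
ee_rot: [[0.22, -0.745, 0.63], [-0.975, -0.166, 0.145], [-0.003, -0.646, -0.763]]
force: [0.8, -0.1, -0.5]
grip_width: 0.2
grasp_force: 0.0
```

Run:
```python
from door import *
s=log();print(s["time_s"],np.round(s["position"]),s["force"])
A=dt(1.41,10);rows(A,10)
B=dt(.8,10);rows(B,20,A)
C=dt(.25,10);rows(C,20,B); rows(dt(.05,10),10,C)
```

```text
16.6167 [524. -35.  94.] [ 0.78943635 -0.09098494 -0.48192506]
row [0.01, -0.26, 0.2] [-0.0, -0.001, -0.002] N 10 mid [540. -32.  95.] end [555.8 -28.9  95.3]
row [0.02, -0.34, 0.29] [0.0, -0.02, -0.023] N 20 mid [598. -15.  95.] end [633.5  12.2  94.5]
row [0.02, -0.31, 0.26] [0.0, -0.018, -0.021] N 20 mid [657.  44.  95.] end [671.6  81.3  95.2]
row [0.02, -0.22, 0.19] [-0.0, -0.013, -0.015] N 10 mid [674.  94.  95.] end [675.8 108.9  94.6]
```

Approach, then the first part of the arc (about 0.37 rad/s, slow).

>>> send_rows(
  series=[
    [0,[0.01,-0.26,0.2],[0,-0.001,-0.002]],
    [0,[0.01,-0.26,0.2],[0,-0.001,-0.002]],
    [0,[0.01,-0.26,0.2],[0,-0.001,-0.002]],
    [0,[0.01,-0.26,0.2],[0,-0.001,-0.002]],
    [0,[0.01,-0.26,0.2],[0,-0.001,-0.002]],
    [0,[0.01,-0.26,0.2],[0,-0.001,-0.002]],
    [0,[0.01,-0.26,0.2],[0,-0.001,-0.002]],
    [0,[0.01,-0.26,0.2],[0,-0.001,-0.002]],
    [0,[0.01,-0.26,0.2],[0,-0.001,-0.002]],
    [0,[0.01,-0.26,0.2],[0,-0.001,-0.002]],
  ],
)

```text
time_s: 17.45
position: [556.0, -28.5, 96.7]
ee_rot: [[0.242, -0.74, 0.628], [-0.97, -0.186, 0.155], [0.002, -0.647, -0.763]]
force: [-0.2, -0.5, -0.0]
grip_width: 0.1
grasp_force: 0.0
```

>>> send_rows(
  series=[
    [0,[0.02,-0.34,0.29],[0,-0.02,-0.023]],
    [0,[0.02,-0.34,0.29],[0,-0.02,-0.023]],
    [0,[0.02,-0.34,0.29],[0,-0.02,-0.023]],
    [0,[0.02,-0.34,0.29],[0,-0.02,-0.023]],
    [0,[0.02,-0.34,0.29],[0,-0.02,-0.023]],
    [0,[0.02,-0.34,0.29],[0,-0.02,-0.023]],
    [0,[0.02,-0.34,0.29],[0,-0.02,-0.023]],
    [0,[0.02,-0.34,0.29],[0,-0.02,-0.023]],
    [0,[0.02,-0.34,0.29],[0,-0.02,-0.023]],
    [0,[0.02,-0.34,0.29],[0,-0.02,-0.023]],
  ],
)

```text
time_s: 18.28
position: [598.1, -13.9, 96.4]
ee_rot: [[0.523, -0.651, 0.551], [-0.852, -0.398, 0.339], [-0.002, -0.647, -0.763]]
force: [-0.8, -0.5, 0.1]
grip_width: 0.4
grasp_force: 0.3
```

>>> send_rows(
  series=[
    [0,[0.02,-0.34,0.29],[0,-0.02,-0.023]],
    [0,[0.02,-0.34,0.29],[0,-0.02,-0.023]],
    [0,[0.02,-0.34,0.29],[0,-0.02,-0.023]],
    [0,[0.02,-0.34,0.29],[0,-0.02,-0.023]],
    [0,[0.02,-0.34,0.29],[0,-0.02,-0.023]],
    [0,[0.02,-0.34,0.29],[0,-0.02,-0.023]],
    [0,[0.02,-0.34,0.29],[0,-0.02,-0.023]],
    [0,[0.02,-0.34,0.29],[0,-0.02,-0.023]],
    [0,[0.02,-0.34,0.29],[0,-0.02,-0.023]],
    [0,[0.02,-0.34,0.29],[0,-0.02,-0.023]],
  ],
)

```text
time_s: 19.12
position: [633.8, 13.0, 96.3]
ee_rot: [[0.756, -0.502, 0.421], [-0.655, -0.573, 0.492], [-0.005, -0.648, -0.762]]
force: [-0.2, -1.0, 0.5]
grip_width: -0.2
grasp_force: 0.3
```

Run:
```python
from door import *
s=log();print(s["time_s"],np.round(s["position"]),s["force"])
ims=[cv2.resize(get_image(n)[90:340,120:380,::-1],None,fx=1.5,fy=1.5) for n in("side","top")]
cv2.imwrite("pics/m5.png",np.hstack(ims))
C=dt(.25,10);rows(C,20)
```

```text
19.1167 [634.  13.  96.] [-0.17807466 -0.96975241  0.47704859]
row [0.02, -0.29, 0.26] [-0.0, -0.018, -0.021] N 20 mid [657.  44.  95.] end [671.2  80.5  94.4]
```

View pics/m5.png

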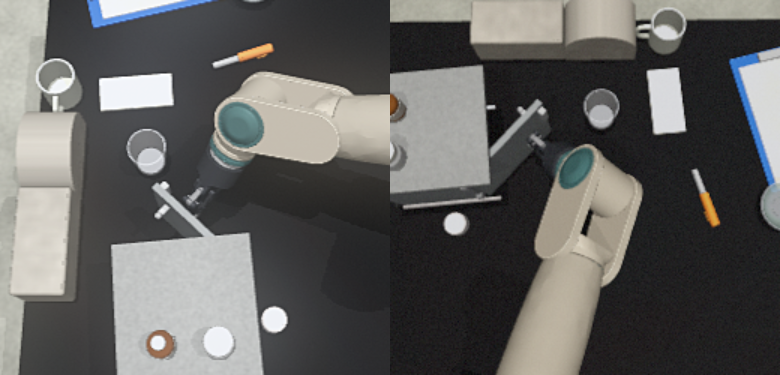

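The door is following the fingertip and now stands at about 0.8 rad, with everything else still. I'll continue the arc.

>>> send_rows(
  series=[
    [0,[0.02,-0.29,0.26],[0,-0.018,-0.021]],
    [0,[0.02,-0.29,0.26],[0,-0.018,-0.021]],
    [0,[0.02,-0.29,0.26],[0,-0.018,-0.021]],
    [0,[0.02,-0.29,0.26],[0,-0.018,-0.021]],
    [0,[0.02,-0.29,0.26],[0,-0.018,-0.021]],
    [0,[0.02,-0.29,0.26],[0,-0.018,-0.021]],
    [0,[0.02,-0.29,0.26],[0,-0.018,-0.021]],
    [0,[0.02,-0.29,0.26],[0,-0.018,-0.021]],
    [0,[0.02,-0.29,0.26],[0,-0.018,-0.021]],
    [0,[0.02,-0.29,0.26],[0,-0.018,-0.021]],
  ],
)

```text
time_s: 20.05
position: [657.1, 44.2, 95.3]
ee_rot: [[0.906, -0.326, 0.271], [-0.424, -0.687, 0.59], [-0.006, -0.649, -0.761]]
force: [0.5, -0.9, 0.3]
grip_width: -0.1
grasp_force: 0.3
```

>>> send_rows(
  series=[
    [0,[0.02,-0.29,0.26],[0,-0.018,-0.021]],
    [0,[0.02,-0.29,0.26],[0,-0.018,-0.021]],
    [0,[0.02,-0.29,0.26],[0,-0.018,-0.021]],
    [0,[0.02,-0.29,0.26],[0,-0.018,-0.021]],
    [0,[0.02,-0.29,0.26],[0,-0.018,-0.021]],
    [0,[0.02,-0.29,0.26],[0,-0.018,-0.021]],
    [0,[0.02,-0.29,0.26],[0,-0.018,-0.021]],
    [0,[0.02,-0.29,0.26],[0,-0.018,-0.021]],
    [0,[0.02,-0.29,0.26],[0,-0.018,-0.021]],
    [0,[0.02,-0.29,0.26],[0,-0.018,-0.021]],
  ],
)

```text
time_s: 20.88
position: [670.9, 80.5, 94.3]
ee_rot: [[0.987, -0.126, 0.099], [-0.161, -0.749, 0.643], [-0.007, -0.65, -0.76]]
force: [0.2, -0.7, 0.6]
grip_width: 0.0
grasp_force: 0.3
```

Run:
```python
from door import *
s=log();print(s["time_s"],np.round(s["position"]),s["force"],cabf(now()[:3,3][None],SL))
C=dt(.09,10);rows(C,10);rows(dt(0,10),10,C)
```

```text
20.8833 [671.  81.  94.] [ 0.17039267 -0.66944224  0.58355143] [[-147.10194505  -37.30719698   94.3355844 ]]
row [0.02, -0.18, 0.14] [-0.001, -0.01, -0.012] N 10 mid [673.  92.  95.] end [674.9 103.   95.3]
row [0.01, -0.1, 0.08] [0.0, -0.006, -0.007] N 10 mid [676. 109.  95.] end [675.7 115.9  95.3]
```

>>> send_rows(
  series=[
    [0,[0.02,-0.18,0.14],[-0.001,-0.01,-0.012]],
    [0,[0.02,-0.18,0.14],[-0.001,-0.01,-0.012]],
    [0,[0.02,-0.18,0.14],[-0.001,-0.01,-0.012]],
    [0,[0.02,-0.18,0.14],[-0.001,-0.01,-0.012]],
    [0,[0.02,-0.18,0.14],[-0.001,-0.01,-0.012]],
    [0,[0.02,-0.18,0.14],[-0.001,-0.01,-0.012]],
    [0,[0.02,-0.18,0.14],[-0.001,-0.01,-0.012]],
    [0,[0.02,-0.18,0.14],[-0.001,-0.01,-0.012]],
    [0,[0.02,-0.18,0.14],[-0.001,-0.01,-0.012]],
    [0,[0.02,-0.18,0.14],[-0.001,-0.01,-0.012]],
  ],
)

```text
time_s: 21.72
position: [674.9, 102.9, 95.3]
ee_rot: [[1.0, -0.008, -0.0], [-0.006, -0.766, 0.643], [-0.006, -0.643, -0.766]]
force: [0.3, -0.2, -1.1]
grip_width: 0.0
grasp_force: 0.2
```

>>> send_rows(
  series=[
    [0,[0.01,-0.1,0.08],[0,-0.006,-0.007]],
    [0,[0.01,-0.1,0.08],[0,-0.006,-0.007]],
    [0,[0.01,-0.1,0.08],[0,-0.006,-0.007]],
    [0,[0.01,-0.1,0.08],[0,-0.006,-0.007]],
    [0,[0.01,-0.1,0.08],[0,-0.006,-0.007]],
    [0,[0.01,-0.1,0.08],[0,-0.006,-0.007]],
    [0,[0.01,-0.1,0.08],[0,-0.006,-0.007]],
    [0,[0.01,-0.1,0.08],[0,-0.006,-0.007]],
    [0,[0.01,-0.1,0.08],[0,-0.006,-0.007]],
    [0,[0.01,-0.1,0.08],[0,-0.006,-0.007]],
  ],
)

```text
time_s: 22.55
position: [675.6, 114.3, 95.5]
ee_rot: [[0.996, 0.06, -0.059], [0.084, -0.764, 0.639], [-0.007, -0.642, -0.767]]
force: [-0.9, -10.6, 2.2]
grip_width: 0.1
grasp_force: 5.1
```

Run:
```python
from door import *
s=log();print(s["time_s"],np.round(s["position"]),s["force"],cabf(now()[:3,3][None],SL),fitcab())
T=dt(0,0,z=94);rows(T,10)
```

```text
22.55 [676. 114.  95.] [ -0.92605335 -10.57438229   2.19393054] [[-113.87319616  -44.85231101   95.49617823]] (np.float64(124.78262079342412), np.float64(28.0))
row [0.0, -0.08, 0.09] [0.0, 0.0, -0.0] N 10 mid [675. 120.  95.] end [674.6 126.   93.7]
```

>>> send_rows(
  series=[
    [0,[0,-0.08,0.07],[0,0,0]],
    [0,[0,-0.08,0.07],[0,0,0]],
    [0,[0,-0.08,0.07],[0,0,0]],
    [0,[0,-0.08,0.07],[0,0,0]],
    [0,[0,-0.08,0.07],[0,0,0]],
    [0,[0,-0.08,0.07],[0,0,0]],
    [0,[0,0,0],[0,0,0]],
    [0,[0,0,0],[0,0,0]],
    [0,[0,0,0],[0,0,0]],
    [0,[0,0,0],[0,0,0]],
  ],
)

```text
time_s: 23.43
position: [674.9, 122.1, 95.6]
ee_rot: [[0.996, 0.061, -0.059], [0.085, -0.763, 0.641], [-0.006, -0.644, -0.765]]
force: [0.3, -0.5, -0.5]
grip_width: 0.2
grasp_force: 0.0
```

Run:
```python
from door import *
s=log();print(s["time_s"],np.round(s["position"]),s["force"],cabf(now()[:3,3][None],SL),fitcab())
```

```text
23.4333 [675. 122.  96.] [ 0.25575171 -0.53117679 -0.49257067] [[-105.97371587  -44.83715916   95.55811386]] (np.float64(124.33308144501618), np.float64(28.0))
```

>>> send_rows(
  series=[
    [0,[0,-0.08,0.07],[0,0,0]],
    [0,[0,-0.08,0.07],[0,0,0]],
    [0,[0,-0.08,0.07],[0,0,0]],
    [0,[0,-0.08,0.07],[0,0,0]],
    [0,[0,0,0],[0,0,0]],
    [0,[0,0,0],[0,0,0]],
    [0,[0,0,0],[0,0,0]],
    [0,[0,0,0],[0,0,0]],
    [0,[0,0,0],[0,0,0]],
    [0,[0,0,0],[0,0,0]],
  ],
)

```text
time_s: 24.32
position: [674.9, 123.4, 95.5]
ee_rot: [[0.997, 0.059, -0.057], [0.082, -0.765, 0.639], [-0.006, -0.641, -0.767]]
force: [-1.0, -10.5, 2.0]
grip_width: 0.2
grasp_force: 5.6
```

Run:
```python
from door import *
s=log();print(s["time_s"],np.round(s["position"]),s["force"],cabf(now()[:3,3][None],SL),fitcab())
T=now();T[:3,3]=W(PC,[-250,-45,95])[0];rows(T,10);U=T.copy();U[2,3]=290;rows(U,10,T)
```

```text
24.3167 [675. 123.  96.] [ -0.96211353 -10.51969315   1.98428677] [[-104.66229791  -44.95835219   95.54353492]] (np.float64(124.1242043578176), np.float64(28.0))
row [0.0, 1.12, -0.93] [0.0, 0.0, 0.0] N 10 mid [681.  51.  95.] end [686.8 -21.6  95. ]
row [-0.01, -1.25, -1.5] [0.0, 0.0, 0.0] N 10 mid [687. -21. 193.] end [687.5 -21.6 290.3]
```

>>> send_rows(
  series=[
    [0,[0,1.12,-0.93],[0,0,0]],
    [0,[0,1.12,-0.93],[0,0,0]],
    [0,[0,1.12,-0.93],[0,0,0]],
    [0,[0,1.12,-0.93],[0,0,0]],
    [0,[0,1.12,-0.93],[0,0,0]],
    [0,[0,1.12,-0.93],[0,0,0]],
    [0,[0,1.12,-0.93],[0,0,0]],
    [0,[0,1.12,-0.93],[0,0,0]],
    [0,[0,1.12,-0.93],[0,0,0]],
    [0,[0,1.12,-0.93],[0,0,0]],
  ],
)

```text
time_s: 25.2
position: [686.9, -20.5, 94.4]
ee_rot: [[0.996, 0.06, -0.059], [0.084, -0.763, 0.641], [-0.006, -0.644, -0.765]]
force: [2.0, -0.4, -1.2]
grip_width: 0.2
grasp_force: 0.0
```

>>> send_rows(
  series=[
    [0,[0,-1.25,-1.5],[0,0,0]],
    [0,[0,-1.25,-1.5],[0,0,0]],
    [0,[0,-1.25,-1.5],[0,0,0]],
    [0,[0,-1.25,-1.5],[0,0,0]],
    [0,[0,-1.25,-1.5],[0,0,0]],
    [0,[0,-1.25,-1.5],[0,0,0]],
    [0,[0,-1.25,-1.5],[0,0,0]],
    [0,[0,-1.25,-1.5],[0,0,0]],
    [0,[0,-1.25,-1.5],[0,0,0]],
    [0,[0,0,0],[0,0,0]],
  ],
)

```text
time_s: 26.03
position: [688.7, -20.5, 275.4]
ee_rot: [[0.996, 0.066, -0.053], [0.085, -0.764, 0.64], [0.001, -0.642, -0.767]]
force: [0.3, 0.4, 1.3]
grip_width: -0.2
grasp_force: 0.0
```

Run:
```python
from door import *
s=log();print(s["time_s"],np.round(s["position"]),s["force"],fitcab())
ims=[cv2.resize(get_image(n)[90:340,120:380,::-1],None,fx=1.5,fy=1.5) for n in("side","wrist")]
ims[1]=cv2.resize(get_image("wrist")[:,:,::-1],(390,375))
cv2.imwrite("pics/m6.png",np.hstack(ims))
```

```text
26.0333 [689. -21. 275.] [0.30336452 0.41309619 1.288243  ] (np.float64(125.21683795940933), np.float64(28.0))
```

View pics/m6.png

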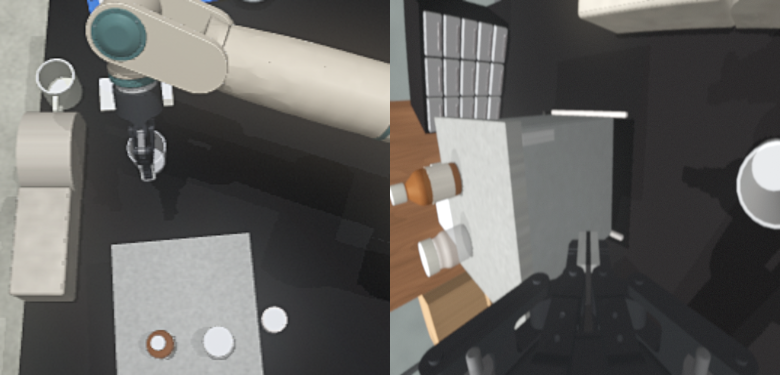

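The wrist view shows the door shut flush, with its pull tab at about (540,133). The jars, cup and pot are standing as before, and the tool is clear.

```bash
python3 -c "
from rig import hand_in; print(hand_in())"
```

```text
the job is handed in; nothing more can be done
None
```

The drawer is pushed home and the door is shut flush; each snapped in, then held firm against a further light push. Nothing else on the bench or cabinet was touched, and the job was handed in after about 26 s of the 67 s allowed.

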